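# Clamp the whetstone on its sharpening stand

### The job

I am about to sharpen the scissors: fit the whetstone on its sharpening stand. It must lie flat on the platform, gripped lengthwise between the fixed end stop and the sprung jaw, with no edge hanging over the platform's sides. Push the jaw back only as far as you need, never to the end of its travel, and leave the mug, tumbler and scissors undisturbed.

Things in the scene. Friction and masses are not known exactly. Their poses are not given: they have to be found in the camera images.
- whetstone: Loose two-grit whetstone, a plain rectangular block 180 long (its x) x 60 wide (its y) x 28 mm thick (its z), dark grey lower half and cream upper half, about 0.4 to 0.7 kg; it lies flat on the bar top. Origin: centre of its underside. Either end may go to the stop.
- stone_end_a (a point): Middle of the underside's edge at the whetstone's +x end (90 mm from its origin).
- stone_end_b (a point): Middle of the underside's edge at the whetstone's -x end.
- stand: Sharpening stand, fixed to the bar top: a wooden plank with a thin dark grey rubber face on two wooden feet. Origin: centre of its underside, at bar-top height; x along its length towards the jaw, z up. On the plank sit two steel sliders with side thumbscrews, up to 106 mm wide: the end stop near the -x end and the spring carriage near the +x end. Set by hand, they stay put; their places are not measured.
- platform (a point): Centre of the platform (the rubber face), 45 mm above the stand's origin; axes as the stand's. The platform is level, 300 mm long (x) and only 68 mm wide (y); the stone lies on it lengthwise.
- platform_stop_end (a point): Middle of the platform's -x edge. The end stop stands 21 to 71 mm inward from here: a rigid black lip, 9 mm high above the platform and as wide, with an upright face looking to +x. The gap from this face to the face of the resting jaw is 169 to 174 mm, 6 to 11 mm too short for the stone. Neither lip has a lead-in that lets the stone be pressed straight down.
- platform_jaw_end (a point): Middle of the platform's +x edge. Near it stands the spring carriage. Its jaw is a black lip 12 mm high above the platform, 64 mm wide, its upright face looking to -x, at rest 55 to 110 mm inward from here. A steel crossbar, 18 mm high above the platform, stands 36 mm behind the resting jaw's face.
- jaw (a joint): How far the sprung jaw is pushed back towards +x of the stand, m: 0 at rest, 0.022 at the end of its travel (over 0.0205 counts as the end). It resists with about 5 N at the start and 0.5 N more per mm (8 N at 6 mm, 10.5 N at 11 mm, 12.5 N at 15 mm). Let go, it pushes a stone that lies flat up against the stop and reads 0.006 to 0.011.
- mug: Stoneware mug, bystander, 84 mm across and 94 mm high, standing beyond the work; origin at the centre of its underside.
- tumbler: Plastic tumbler, bystander, 78 mm across and 122 mm high, standing to the right beyond the stand; origin at the centre of its underside.
- scissors: Household scissors lying flat to the right of the stand, bystander, about 199 mm long and 9 mm high; origin at the middle of the underside.

How it is judged:
At the end, for the whole second after the job is handed in: The whetstone lies flat on the stand's platform (both ends within 3 mm of its height), its long sides within the platform's (each end at most 4 mm off the middle line), clamped between stop and jaw (the jaw pushed back 3 to 15 mm by the stone), let go and at rest (y of stone_end_a in the frame of stand between -0.004 and 0.004 m and z of stone_end_a in the frame of stand between 0.042 and 0.048 m and y of stone_end_b in the frame of stand between -0.004 and 0.004 m and z of stone_end_b in the frame of stand between 0.042 and 0.048 m and value of joint jaw between 0.003 and 0.015 m and linear speed of whetstone below 0.01 m/s); the robot touches nothing.
It fails at once if the sprung jaw is driven to the end of its travel (over 20.5 mm) (value of joint jaw above 0.0205 m).
It fails at once if the mug is disturbed (moved more than 3 cm) (distance of mug from where it was at the start of the episode above 0.03 m).
It fails at once if the tumbler is disturbed (moved more than 3 cm) (distance of tumbler from where it was at the start of the episode above 0.03 m).
It fails at once if the scissors are disturbed (moved more than 3 cm) (distance of scissors from where it was at the start of the episode above 0.03 m).
It also fails if it takes over 51 s, if anything falls off the work surface, if the arm or the gripper's body presses on something with over 40 N, if the wrist force passes 120 N, or if a joint passes its speed limit or range.

### The arm

A 6-joint arm with a two-finger parallel gripper is mounted at the origin on a cart in front of the work surface, level with it; the furniture and walls round the work are solid. World frame = base frame: x ahead of the robot, y to its left, z up, the work surface at z = 0. Lengths are in m, angles in rad, forces in N, time in s.
With the tool pointing down it reaches from about 0.35 to 0.85 m from the base axis. Payload 8.1 kg.
Tool frame: the origin (TCP) lies on the mounting face of the last link; the fingertips stand manip.tips_ahead ahead of it and the grasp point (between the pads) lies 155 mm ahead of it (manip.tips_ahead is the distance from the TCP to the fingertips, in m); z points along the fingers, x is the direction in which the jaws open and shut, and the axes are right-handed (so a half turn about z gives the same grasp; the last joint's range is limited). The gripper opens to 85 mm and grips with 20 to 120 N. Pads are 22 mm wide; open, the fingers measure 114 mm over their backs; the gripper's body (76 mm by 85 mm) begins 54 mm behind the grasp point. The pads swing forward as they close: fully open they stand 13 mm farther back than shut.
Start: joints at [-1.268, 0.13, 1.488, -0, 1.523, -0.085], TCP at [0.227, -0.555, 0.405] pointing down, gripper open.
Joint ranges: [-2.96, 2.96], [-0.89, 2.26], [0.02, 2.5], [-1.34, 4.48], [0, 2.73], [-2.66, 2.66]. Speed limits (rad/s): [2.39, 2.39, 2.79, 3.14, 3.14, 3.14].

### API

Orientations are given as a unit quaternion [w, x, y, z].
In Python, from workcell import manip gives the robot as it stands. The module is installed in compiled form; this text tells all that it offers. Calls block until the motion is done:
- manip.move_ptp(position, orientation): joint-space move of the TCP to a pose.
- manip.move_straight(position, attitude=None, max_speed=0.15, contact_N=None): straight line of the TCP; attitude=None keeps the orientation; max_speed is the mean speed in m/s. With contact_N (N) it stops when the force on the tool has changed by that much, and returns True; else False.
- manip.movej(angles): joint-space move.
- manip.gripper_open() and manip.grab(newtons=None): open the fingers fully, or close them until they stop; newtons is the grip in N (None keeps the last).
- manip.dwell(seconds).
- manip.solve_ik(position, orientation): joint angles nearest the present ones, or None.
- manip.grab_frame(name): name is "scene" or "top" or "wrist"; returns a dict with "img" (400x640x3 uint8, red, green, blue), "camera_matrix" (3x3 intrinsics, pixels), "R" (3x3) and "t" (3): a world point X has camera coordinates R X + t; the wrist camera has in their place "T_tool_cam" (4x4, takes a point from camera to tool coordinates, whose origin is the TCP and whose axes are the tool frame's). Camera axes: x right, y down, z forward; pixel columns grow to the right and rows downward; lengths in m; the calibration is good to about 2 mm. A picture is of the moment at which its call begins: read the wrist's pose just before it. There is no depth.
A pose or a line that the arm cannot do raises manip.Unreachable and nothing moves.
- manip.job_done(): hands the job in, once; it reports no verdict.
Readings, each from a call of its own:
- manip.read_time(): time.
- manip.read_q(): joint angles.
- manip.read_dq(): joint speeds.
- manip.read_effort(): joint torques, N m.
- manip.read_tool_pos(): TCP position.
- manip.read_tcp_rot(): TCP orientation.
- manip.read_ft_force(): force on the tool from outside, world axes, zero at the start.
- manip.read_ft_torque(): the same for the moment, N m.
- manip.read_finger_gap(): finger opening in m.
Only numpy, scipy, OpenCV 4.12 (cv2) and the standard library are available. Lean on these libraries where they do the work, as an engineer would, in place of code of your own. Each camera call takes 0.05 s, during which the arm holds its last target. There are 200 camera calls.

## Working session

There is one attempt and no reset: what is moved stays moved. The work goes in short steps, each a Python script; the robot and the scene stay as the last script left them, time stands still between calls to the robot, and variables do not carry over. Pictures are saved under pics/ and viewed, about 8 in all and at most 12, crops included, and the job is handed in when it is done.

```bash
mkdir -p pics; cat > h.py <<'E'
import numpy as np, cv2, pickle
from workcell import manip
def shot(name,fn):
    p=None
    if name=="wrist": p=(manip.read_tool_pos(),manip.read_tcp_rot())
    f=manip.grab_frame(name); cv2.imwrite(f"pics/{fn}.png",f["img"][:,:,::-1])
    if p:
        from scipy.spatial.transform import Rotation as Ro
        q=p[1]; M=np.eye(4); M[:3,:3]=Ro.from_quat([q[1],q[2],q[3],q[0]]).as_matrix(); M[:3,3]=p[0]
        C=np.linalg.inv(M@np.array(f["T_tool_cam"])); f["R"]=C[:3,:3]; f["t"]=C[:3,3]
    pickle.dump(f,open(f"pics/{fn}.pkl","wb")); return f
def ray(f,uv,z):
    K,R,t=[np.array(f[k]) for k in("camera_matrix","R","t")]
    d=R.T@np.linalg.solve(K,[uv[0],uv[1],1]); c=-R.T@t
    return c+d*(z-c[2])/d[2]
def proj(f,X):
    K,R,t=[np.array(f[k]) for k in("camera_matrix","R","t")]
    p=K@(R@np.array(X)+t); return p[:2]/p[2]
def load(fn): return pickle.load(open(f"pics/{fn}.pkl","rb"))
E
python3 - <<'E'
from h import *
a=shot("top","top0");b=shot("scene","scene0")
for f in(a,b):
    R,t=np.array(f["R"]),np.array(f["t"]); print(-R.T@t, R[2])
print(manip.tips_ahead,manip.read_tcp_rot(),manip.read_time())
E
```

```text
[ 0.47184432 -0.09332658  1.06962324] [ 0.12894513  0.03255381 -0.99111725]
[0.2380302  0.54798113 0.79036963] [ 0.33759776 -0.62296445 -0.7056508 ]
0.1734 [-5.56448637e-04  8.30095164e-01 -5.57621083e-01 -6.61649162e-04] 0.1
```

View pics/top0.png

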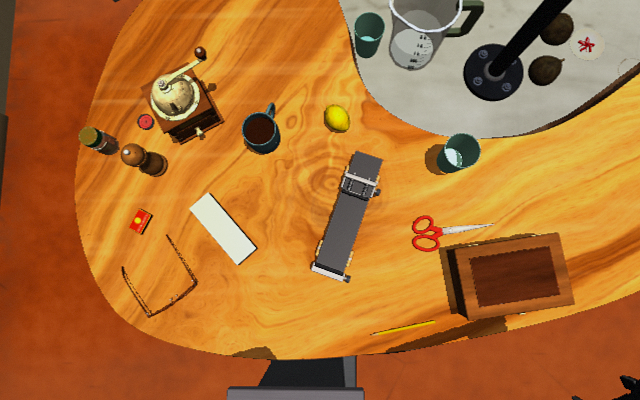

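View pics/scene0.png

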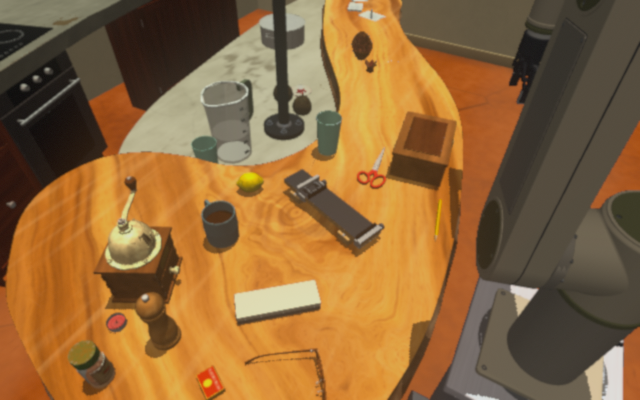

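Top picture: the stone lies at about (223,228), running from (202,199) to (248,256). The stand runs from its stop end at (331,272) to its jaw end at (367,155). The mug is at (262,132), the tumbler at (458,152) and the scissors at (450,232). I'll enlarge the stone and stand.

```bash
python3 - <<'E'
import cv2
i=cv2.imread('pics/top0.png')[140:290,180:400]
cv2.imwrite('pics/c1.png',cv2.resize(i,None,fx=3.6,fy=3.6,interpolation=cv2.INTER_CUBIC))
E
```

```text
(no output)
```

View pics/c1.png

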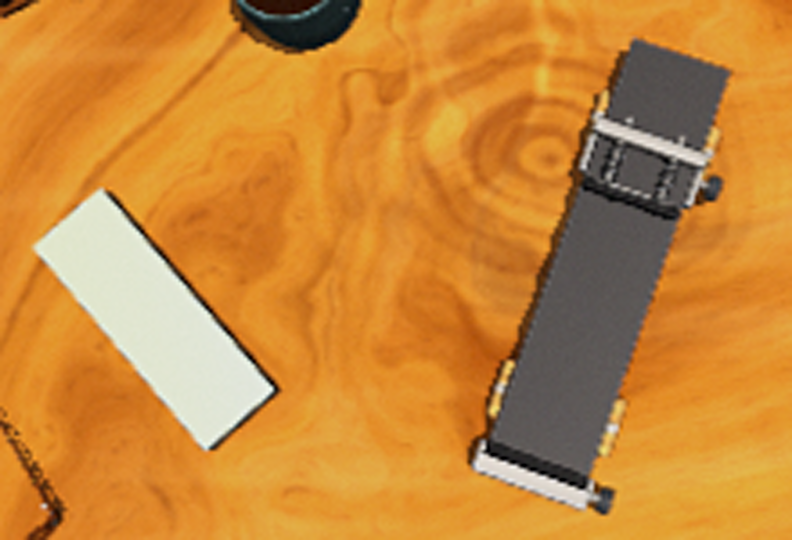

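```bash
python3 - <<'E'
from h import *
f=load("top0"); P=lambda u,v,z: ray(f,(180+(u+.5)/3.6-.5,140+(v+.5)/3.6-.5),z)
S=np.array([P(*c,.028) for c in[(104,190),(36,246),(208,449),(276,391)]])
print("stone",S.round(4),S.mean(0)); n=np.linalg.norm
print(n(S[0]-S[1]),n(S[1]-S[2]),n(S[2]-S[3]),n(S[3]-S[0]))
d=(S[2]+S[3]-S[0]-S[1]); print("stone yaw",np.degrees(np.arctan2(d[1],d[0])))
J=[P(632,40,.045),P(730,71,.045)];T=[P(497,430,.045),P(597,458,.045)]
print("plat",np.round(J+T,4),n(J[0]-J[1]),n(T[0]-T[1]))
for z,c in((.057,(583,181)),(.057,(679,215)),(.045,(583,187)),(.054,(492,440)),(.054,(590,485))): print(c,P(*c,z))
a=(np.array(J[0])+J[1]-T[0]-T[1])/2;print("stand yaw",np.degrees(np.arctan2(a[1],a[0])),[np.degrees(np.arctan2(*(J[i]-T[i])[[1,0]])) for i in(0,1)])
print(f["camera_matrix"][0][0])
x=manip.grab_frame("wrist");print(np.array(x["T_tool_cam"]).round(3),x["camera_matrix"][0][0])
E
```

```text
stone [[0.6065 0.2087 0.028 ]
 [0.5692 0.253  0.028 ]
 [0.4363 0.1347 0.028 ]
 [0.4738 0.0909 0.028 ]] [0.52146475 0.17181787 0.028     ]
0.05792803623234023 0.17788474197819043 0.05760595918216717 0.17742650729497664
stone yaw -138.36046166409199
plat [[ 0.7024 -0.1424  0.045 ]
 [ 0.6813 -0.2061  0.045 ]
 [ 0.4492 -0.0542  0.045 ]
 [ 0.4318 -0.1177  0.045 ]] 0.06707075642358676 0.06589543493889066
(583, 181) [ 0.60756619 -0.10958419  0.057     ]
(679, 215) [ 0.58544798 -0.17070135  0.057     ]
(583, 187) [ 0.6052466  -0.10975581  0.045     ]
(492, 440) [ 0.44319786 -0.05135975  0.054     ]
(590, 485) [ 0.41539692 -0.11299088  0.054     ]
stand yaw -19.35563818592829 [np.float64(-19.214213669998774), np.float64(-19.498857540717516)]
441.87763680974473
[[ 1.     0.    -0.     0.001]
 [-0.     0.947  0.322 -0.082]
 [ 0.    -0.322  0.947  0.03 ]
 [ 0.     0.     0.     1.   ]] 349.79785570786726
```

Sizes check out (stone 177×58, platform 67 wide, each about 1–2 mm under). Next I'll take closer wrist views, the stand first and then the stone.

```bash
cat >> h.py <<'E'
from scipy.spatial.transform import Rotation as Ro
def quat(M): q=Ro.from_matrix(M).as_quat(); return [q[3],q[0],q[1],q[2]]
def down(th):  # tool x at world yaw th (deg), z down
    c,s=np.cos(np.radians(th)),np.sin(np.radians(th))
    return np.array([[c,s,0],[s,-c,0],[0,0,-1.]])
E
python3 - <<'E'
from h import *
M=down(-109.35)
manip.move_ptp([.56-.04*M[0,1],-.13-.04*M[1,1],.40],quat(M)); manip.dwell(.3); shot("wrist","w_stand")
M=down(-48.36)
manip.move_ptp([.5215-.03*M[0,1],.172-.03*M[1,1],.34],quat(M)); manip.dwell(.3); shot("wrist","w_stone")
print(manip.read_q(),manip.read_time(),manip.tips_ahead)
a=cv2.imread("pics/w_stand.png");b=cv2.imread("pics/w_stone.png")
print(a.shape)
E
```

```text
[ 2.49213177e-01  1.06804431e-01  1.63266294e+00 -2.00488829e-05
  1.40201767e+00  1.09442563e+00] 4.15 0.1734
(400, 640, 3)
```

View pics/w_stand.png

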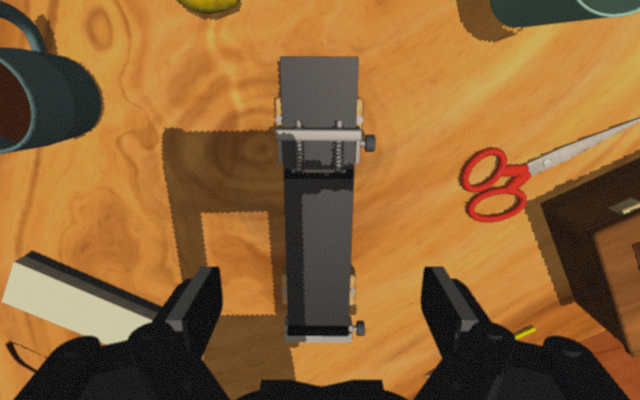

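View pics/w_stone.png

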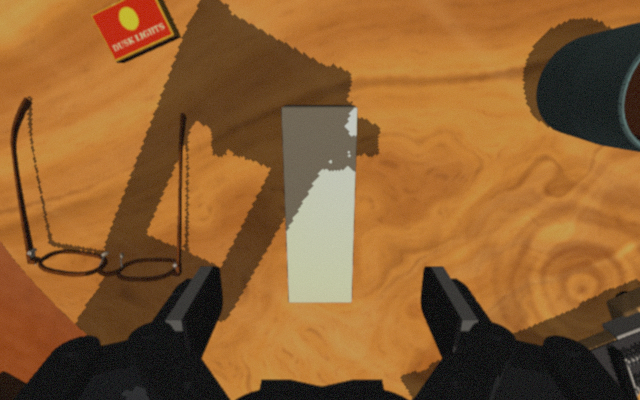

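```bash
python3 - <<'E'
from h import *
i=cv2.imread('pics/w_stand.png')[45:355,260:390]
i=cv2.convertScaleAbs(i,alpha=1.5,beta=25)
a=cv2.resize(i[:150],None,fx=4,fy=4,interpolation=cv2.INTER_CUBIC)[:600]
b=cv2.resize(i[160:310],None,fx=4,fy=4,interpolation=cv2.INTER_CUBIC)[:600]
cv2.imwrite('pics/c2.png',np.hstack([a[:,:400],b[:,:400]]))
f=load("w_stone")
S=np.array([ray(f,c,.028) for c in[(282,107.5),(356,107),(352,302),(289,302)]]); n=np.linalg.norm
print("stone",S.round(4),S.mean(0),[n(S[k]-S[k-1]) for k in range(4)])
d=S[0]+S[1]-S[2]-S[3];print(np.degrees(np.arctan2(d[1],d[0])))
E
```

```text
stone [[0.5698 0.2541 0.028 ]
 [0.6085 0.211  0.028 ]
 [0.4756 0.0905 0.028 ]
 [0.4359 0.1352 0.028 ]] [0.52244452 0.17269548 0.028     ] [np.float64(0.17910621105141292), np.float64(0.05799495048470582), np.float64(0.1794995837608226), np.float64(0.05974829359632892)]
41.910414172785835
```

View pics/c2.png

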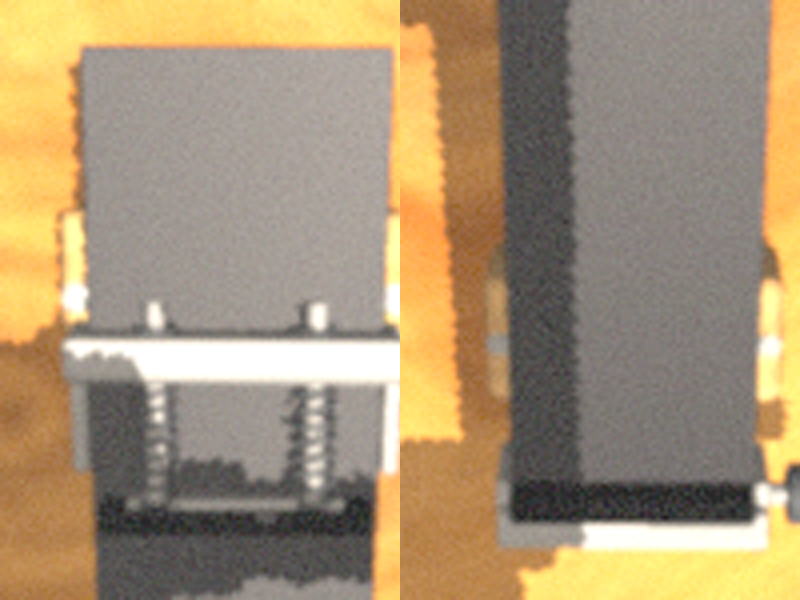

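```bash
python3 - <<'E'
from h import *
f=load("w_stand"); A=lambda u,v,z: ray(f,(260+(u+.5)/4-.5,45+(v+.5)/4-.5),z); B=lambda u,v,z: ray(f,(260+(u-399.5)/4-.5,205+(v+.5)/4-.5),z)
n=np.linalg.norm
J=[A(82,47,.045),A(392,47,.045)];T=[B(511,470,.045),B(758,470,.045)];Q=[B(501,5,.045),B(770,5,.045)]
print(np.round(J+T+Q,4),n(J[0]-J[1]),n(T[0]-T[1]),n(Q[0]-Q[1]))
m=lambda p:(p[0]+p[1])/2
a=m(J)-m(T);yaw=np.arctan2(a[1],a[0]);print("yaw",np.degrees(yaw),[np.degrees(np.arctan2(*(J[i]-T[i])[[1,0]])) for i in(0,1)],np.degrees(np.arctan2(*(J[0]-J[1])[[1,0]]))-90)
ux=np.array([np.cos(yaw),np.sin(yaw),0])
o=m(J)-.15*ux; o[2]=0; print("origin",o)
uy=np.array([-ux[1],ux[0],0])
for k,p in(("jaw z.045",A(235,535,.045)),("jaw .057",A(235,535,.057)),("stop.045",B(634,482,.045)),("stop .054",B(634,482,.054)),("cam",-np.array(f["R"]).T@f["t"]),("Qmid",m(Q)),("Tmid",m(T)),("Jmid",m(J))): print(k,(p-o)@ux,(p-o)@uy,p[2])
E
```

```text
[[ 0.7047 -0.1448  0.045 ]
 [ 0.6825 -0.2079  0.045 ]
 [ 0.4454 -0.0512  0.045 ]
 [ 0.4225 -0.1163  0.045 ]
 [ 0.5752 -0.0988  0.045 ]
 [ 0.5531 -0.1616  0.045 ]] 0.0669215303011055 0.06897883528640199 0.0665714689516001
yaw -19.640149238868922 [np.float64(-19.853918307878345), np.float64(-19.426353874211138)] -19.36875445742548
origin [ 0.55231368 -0.12596589  0.        ]
jaw z.045 0.04079164119142801 0.00020393518494358224 0.044999999999999984
jaw .057 0.04414152384227759 0.00011102894938057019 0.056999999999999995
stop.045 -0.1297087473913138 0.00013067543682438522 0.04500000000000004
stop .054 -0.12247872951263974 6.302279728756246e-05 0.05400000000000005
cam 0.13159346529390084 -0.0023143786006088545 0.3702716595768945
Qmid 0.012572581834044312 2.310524130502009e-05 0.044999999999999984
Tmid -0.12566891520271448 8.561020031780786e-18 0.044999999999999984
Jmid 0.15000000000000002 1.59390387164001e-17 0.044999999999999984
```

Stand and stone agree between the two cameras to within about 2 mm. The measured gap of ~174 mm is plausible. Before grasping I'll touch the bar top with shut fingers to get the true tip length.

```bash
python3 - <<'E'
from h import *
M=down(-48.2)
manip.grab(40); print(manip.tips_ahead,manip.read_finger_gap())
manip.move_ptp([.54,.045,.21],quat(M))
c=manip.move_straight([.54,.045,.165],max_speed=.03,contact_N=4); print(c,manip.read_tool_pos(),manip.read_ft_force())
p=manip.read_tool_pos(); manip.move_straight([p[0],p[1],.25],max_speed=.2)
manip.gripper_open(); print(manip.tips_ahead,manip.read_finger_gap(),manip.read_time())
E
```

```text
0.1734 -5.352320649483445e-05
True [0.53991686 0.04494793 0.17347958] [-2.05972747 -0.62051068  6.13420424]
0.1734 0.08522189436170503 8.1417
```

```bash
python3 - <<'E'
from h import *
M=down(-48.2); x,y=.5222,.1723
manip.move_ptp([x,y,.24],quat(M))
c=manip.move_straight([x,y,.172],max_speed=.08,contact_N=8); print(c,manip.read_tool_pos())
manip.grab(80); manip.dwell(.2); print("gap",manip.read_finger_gap(),manip.read_ft_force())
manip.move_straight([x,y,.30],max_speed=.15); manip.dwell(.2); print(manip.read_ft_force(),manip.read_ft_torque(),manip.read_finger_gap(),manip.read_tool_pos(),manip.read_time())
shot("wrist","w_held");shot("scene","s_held")
a=cv2.imread("pics/s_held.png");b=cv2.imread("pics/w_held.png")
cv2.imwrite("pics/held.png",np.vstack([cv2.resize(b,(480,300)),a[120:360,120:600]]))
E
```

```text
False [0.52258925 0.17243252 0.17255369]
gap 0.058388936349159405 [-0.56255949  1.31196546  6.15082993]
[-0.3274009  -0.82833573 -5.20830783] [ 0.06434286 -0.00736381 -0.01102679] 0.058394329956455736 [0.52176351 0.17220004 0.29865466] 11.4917
```

View pics/held.png

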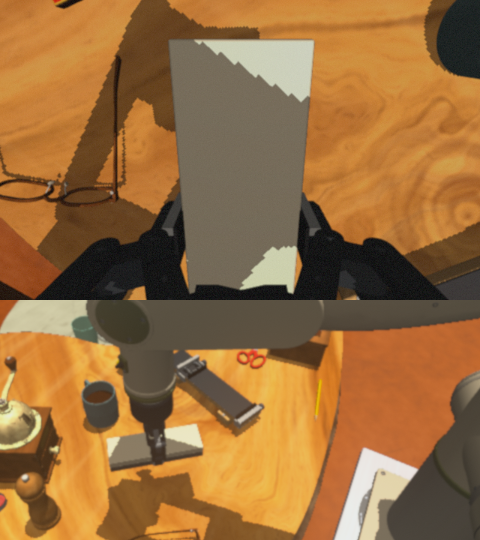

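```bash
cat >> h.py <<'E'
YAW=np.radians(-19.5); RS=Ro.from_euler('z',YAW).as_matrix()
O=np.array([.5523,-.1260,0])+.0005*RS[:,1]
def pose(C,al,cy,cz=.1725):  # TCP pose with tool point (0,cy,cz) at C (stand frame), tilt al deg jaw-end down
    M=RS@Ro.from_euler('y',al,degrees=True).as_matrix()@down(-90)
    return O+RS@np.array(C)-M@np.array([0,cy,cz]), quat(M)
def cur(cy,cz=.1725):
    q=manip.read_tcp_rot(); M=Ro.from_quat([q[1],q[2],q[3],q[0]]).as_matrix()
    return RS.T@(np.array(manip.read_tool_pos())+M@np.array([0,cy,cz])-O)
def fS(): return (RS.T@np.array(manip.read_ft_force())).round(2)
E
python3 - <<'E'
from h import *
f=manip.grab_frame("wrist");T=np.array(f["T_tool_cam"]);K=np.array(f["camera_matrix"])
def tp(u,v,z=.1445):
    d=T[:3,:3]@np.linalg.solve(K,[u,v,1]); return T[:3,3]+d*(z-T[2,3])/d[2]
a,b=tp(225,53.5),tp(418,53.5); print(a,b); cy=(a+b)[1]/2; print("cy",cy)
assert abs(cy+.09)<.008
al=6; x0=.028
manip.move_ptp(*pose([x0,0,.13],al,cy)); manip.dwell(.2); print(cur(cy),fS())
c=manip.move_straight(pose([x0,0,.047],al,cy)[0],max_speed=.06,contact_N=6); manip.dwell(.2)
print(c,cur(cy),fS(),manip.read_time()); open("cy","w").write(str(cy))
shot("scene","s_pre");shot("wrist","w_pre")
a=cv2.imread("pics/s_pre.png")[120:280,220:440];b=cv2.imread("pics/w_pre.png")
cv2.imwrite("pics/pre.png",np.vstack([cv2.resize(a,(440,320),interpolation=3),cv2.resize(b,(440,275))]))
E
```

```text
[-0.0287333  -0.08926594  0.1445    ] [ 0.02991343 -0.08928902  0.1445    ]
cy -0.089277479276634
[0.02782234 0.00156543 0.12993718] [-0.19 -0.3  -5.76]
False [2.82468584e-02 1.64864760e-05 4.73639444e-02] [-0.33 -0.15 -6.43] 14.6583
```

View pics/pre.png

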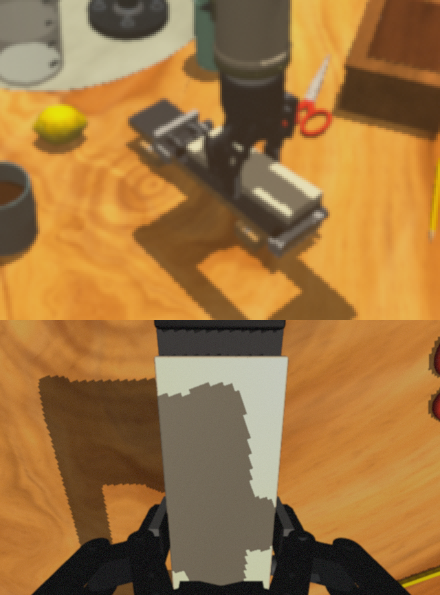

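The stone is held tilted, in front of the jaw and in line with the platform (both centred near column 221 in the wrist view). The stop end is clear above the stop. Now I'll feel for the jaw and push.

```bash
python3 - <<'E'
from h import *
cy=float(open("cy").read()); al=6
c=manip.move_straight(pose([.056,0,.047],al,cy)[0],max_speed=.02,contact_N=3.5)
p=cur(cy); print("contact",c,p,fS())
if c and .03<p[0]<.052:
    xt=p[0]+.0125
    manip.move_straight(pose([xt,0,.047],al,cy)[0],max_speed=.03); manip.dwell(.2)
    print("pushed",cur(cy),fS(),manip.read_finger_gap(),manip.read_time()); open("xt","w").write(str(xt))
E
```

```text
contact True [ 4.09258805e-02 -2.90354491e-05  4.53540656e-02] [ 1.2   0.78 -3.54]
pushed [ 5.00394902e-02 -2.56690414e-05  4.51788275e-02] [-9.89  0.04 -0.32] 0.05855553827378938 16.3333
```

Jaw force of ~9.7 N means it is pushed back about 9 mm, with the jaw face near x=0.042 as measured. It needs a few mm more.

```bash
python3 - <<'E'
from h import *
cy=float(open("cy").read()); xt=float(open("xt").read()); al=6
manip.move_straight(pose([xt,0,.0495],al,cy)[0],max_speed=.02); manip.dwell(.2); print(cur(cy),fS())
for k in range(6):
    xt+=.001; manip.move_straight(pose([xt,0,.0495],al,cy)[0],max_speed=.02); manip.dwell(.15)
    p,F=cur(cy),fS(); print(xt,p.round(4),F)
    if p[0]>.0545 or F[0]<-12.3: break
open("xt","w").write(str(xt)); print(manip.read_finger_gap(),manip.read_time())
shot("wrist","w_push");shot("top","t_push")
a=cv2.imread("pics/w_push.png")[:140,200:440];b=cv2.imread("pics/t_push.png")[140:290,290:400]
cv2.imwrite("pics/push.png",np.vstack([cv2.resize(a,(480,280),interpolation=2),cv2.resize(b[90:],(440,240),interpolation=2)[:, :].copy() if 0 else cv2.resize(b[70:],(480,320),interpolation=2)]))
E
```

```text
[ 4.91411425e-02 -2.71317582e-05  4.65327174e-02] [-9.96 -0.43 -2.96]
0.05442588046728153 [ 0.0501 -0.      0.0465] [-9.11  0.47 -3.39]
0.05542588046728153 [ 0.0511 -0.      0.0465] [-10.02  -0.3   -3.44]
0.05642588046728153 [ 0.052  -0.      0.0465] [-9.64 -0.58 -2.85]
0.05742588046728153 [ 0.0529 -0.      0.0465] [-10.72   0.89  -2.44]
0.05842588046728153 [ 0.0538 -0.      0.0464] [-11.24   1.03  -2.81]
0.05942588046728153 [ 0.0547 -0.      0.0464] [-11.56  -0.24  -2.26]
0.05854434336225379 19.2083
```

View pics/push.png

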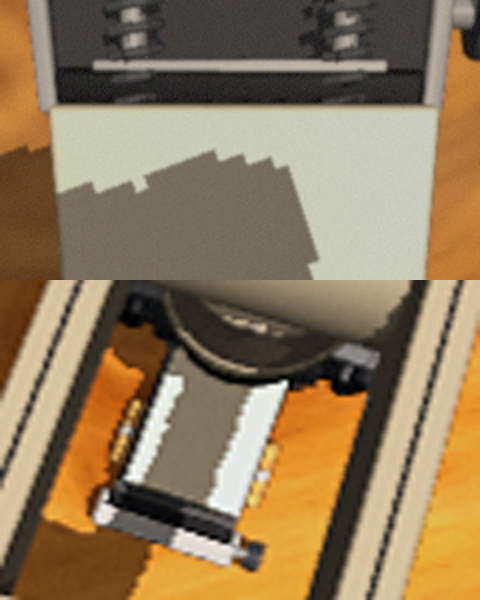

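The stone's end bears squarely on the jaw, and in the top view its other end overlies the stop lip's inner edge with clearance still to come from levelling. Now I'll level it about the jaw-end corner.

```bash
python3 - <<'E'
from h import *
cy=float(open("cy").read()); xt=float(open("xt").read())
for al in (4,2,.8,0):
    manip.move_straight(*pose([xt,0,.049],al,cy),max_speed=.03); manip.dwell(.15)
    F=fS(); print(al,cur(cy).round(4),cur(cy+.18).round(4),F,np.array(manip.read_ft_torque()).round(2))
    if F[2]>8: break
print(manip.read_finger_gap(),manip.read_time())
E
```

```text
4 [ 0.0554 -0.      0.0461] [-0.1241 -0.      0.0602] [-12.95   0.78  -1.38] [ 0.42  1.54 -0.18]
2 [ 0.0554 -0.      0.046 ] [-0.1244 -0.      0.0539] [-10.8   -0.07  -2.87] [ 0.44  1.61 -0.2 ]
0.8 [ 0.0551 -0.      0.0457] [-0.1248  0.      0.0498] [-11.68  -0.7   -3.66] [ 0.51  1.61 -0.24]
0 [ 0.0551 -0.      0.0456] [-0.1249  0.      0.0473] [-11.69   0.07  -3.7 ] [ 0.52  1.65 -0.26]
0.058346094601307345 21.2
```

```bash
python3 - <<'E'
from h import *
cy=float(open("cy").read()); xt=float(open("xt").read())
c=manip.move_straight(*pose([xt,0,.044],-.4,cy),max_speed=.015,contact_N=5); manip.dwell(.1)
print(c,cur(cy).round(4),cur(cy+.18).round(4),fS())
q=np.array(manip.read_tool_pos())
for k in range(7):
    q=q-.001*RS[:,0]; manip.move_straight(q+0,max_speed=.02) if k else manip.move_straight(pose([xt-.001,0,.0465],-.4,cy)[0],max_speed=.02)
    xt-=.001; manip.move_straight(pose([xt,0,.0465],-.4,cy)[0],max_speed=.02); manip.dwell(.1)
    F=fS(); print(cur(cy).round(4),F)
    if F[0]>-3: break
    if k==0: q=pose([xt,0,.0465],-.4,cy)[0]
print(manip.read_time())
shot("top","t_down");shot("wrist","w_down")
a=cv2.imread("pics/w_down.png")[:140,200:440];b=cv2.imread("pics/t_down.png")[210:290,290:400]
cv2.imwrite("pics/down.png",np.vstack([cv2.resize(a,(480,280),interpolation=2),cv2.resize(b,(480,320),interpolation=2)]))
E
```

```text
True [ 0.0548 -0.      0.0449] [-1.252e-01  1.000e-04  4.640e-02] [-5.27  0.18  7.86]
[ 0.0544 -0.      0.0447] [-8.23 -0.35  3.73]
[ 0.0534 -0.      0.0447] [-8.08  0.15  4.58]
[0.0525 0.     0.0447] [-7.18 -0.01  3.01]
[ 0.0515 -0.      0.0447] [-7.65 -0.17  2.69]
[ 0.0506 -0.      0.0447] [-7.11  0.57  2.89]
[ 0.0497 -0.      0.0448] [-6.61 -0.13  3.17]
[0.0496 0.     0.045 ] [ 1.22  0.58 -3.71]
25.7417
```

View pics/down.png

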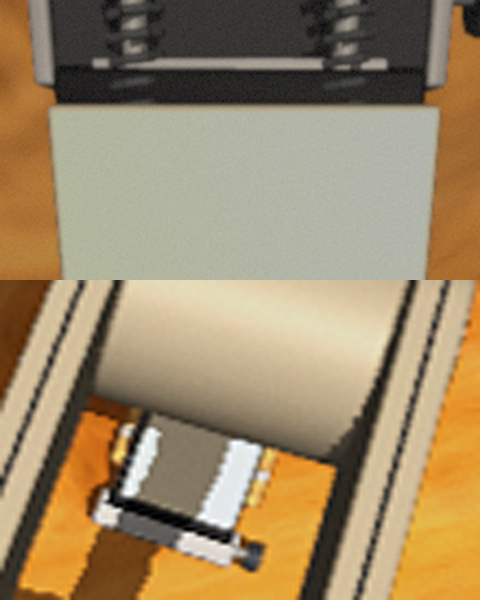

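The stone is down at platform height, and the sudden force change at x=0.0496 shows its end against the stop face (−0.130, as measured). I'll release it, retreat and check.

```bash
python3 - <<'E'
from h import *
cy=float(open("cy").read())
manip.gripper_open(); manip.dwell(.2); print(manip.read_finger_gap(),fS())
p=np.array(manip.read_tool_pos()); manip.move_straight(p+[0,0,.06],max_speed=.06)
M=RS@down(-90); manip.move_ptp(O+RS@np.array([.03,0,.40]),quat(M)); manip.dwell(.3)
shot("wrist","w_end"); manip.move_ptp([.38,-.42,.38],quat(M)); manip.dwell(.3); shot("top","t_end"); shot("scene","s_end"); print(manip.read_time(),fS())
a=cv2.imread("pics/w_end.png")[30:370,240:400];b=cv2.imread("pics/s_end.png")[155:255,270:400]
cv2.imwrite("pics/end.png",np.hstack([cv2.resize(a,(282,600),interpolation=2),np.vstack([cv2.resize(b,(518,400),interpolation=2),np.zeros((200,518,3),np.uint8)])]))
a=cv2.convertScaleAbs(a,alpha=1.3,beta=20)
cv2.imwrite("pics/end2.png",np.hstack([cv2.resize(a[:150],(640,600),interpolation=2)[:,100:500],cv2.resize(a[190:340],(640,600),interpolation=2)[:,100:500]]))
E
```

```text
0.08548574812981018 [-0.43 -0.23 -0.07]
30.2583 [ 0.49 -0.4  -1.33]
```

View pics/end.png

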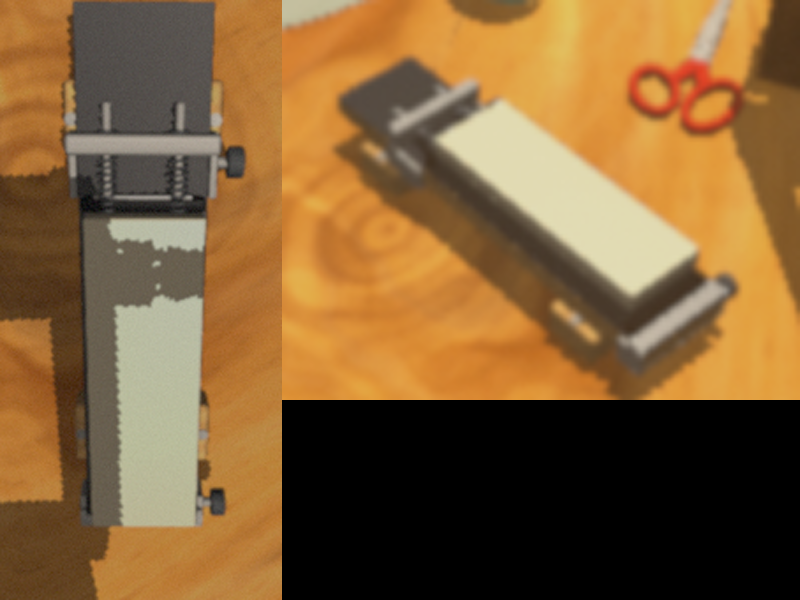

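View pics/end2.png

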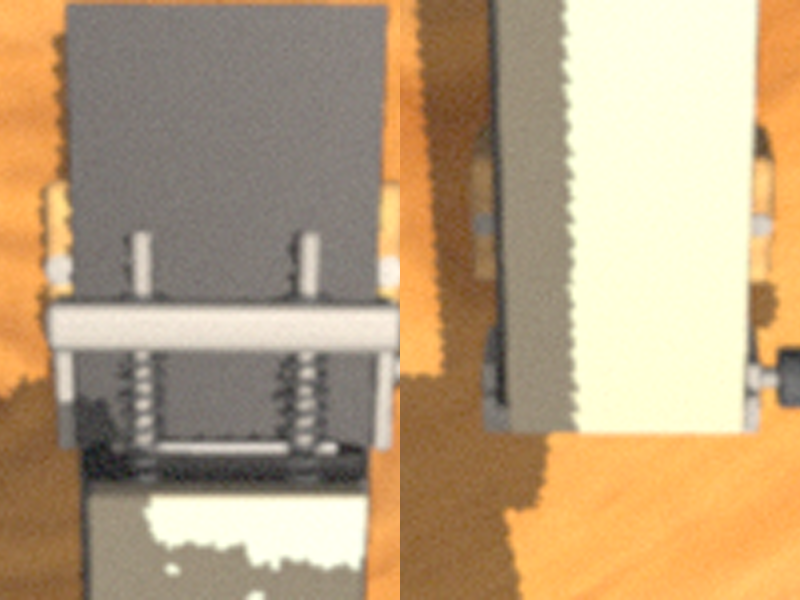

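```bash
python3 - <<'E'
from h import *
f=load("w_end"); g=lambda u,v,z,dv=30:RS.T@(ray(f,(240+(u+100.5)/4-.5,dv+(v+.5)/4-.5),z)-O)
for n,p in(("platJ",[g(66,5,.045),g(387,6,.045)]),("platMid",[g(79,440,.045),g(375,440,.045)]),
 ("stJ",[g(88,493,.073),g(369,491,.073)]),("stStop",[g(110,431,.073,220),g(345,431,.073,220)])): print(n,np.round(p,4).tolist(),"mid",np.round((p[0]+p[1])/2,4))
d=cv2.absdiff(cv2.imread("pics/top0.png"),cv2.imread("pics/t_end.png")).max(2)
for n,(x,y,w,h) in dict(mug=(235,95,50,65),tumbler=(430,130,55,45),scissors=(408,210,90,45)).items(): print(n,(d[y:y+h,x:x+w]>50).mean())
E
```

```text
platJ [[0.1497, 0.0328, 0.045], [0.1496, -0.0347, 0.045]] mid [ 0.1497 -0.0009  0.045 ]
platMid [[0.0583, 0.0332, 0.045], [0.0583, -0.0353, 0.045]] mid [ 0.0583 -0.0011  0.045 ]
stJ [[0.0516, 0.0286, 0.073], [0.0521, -0.0315, 0.073]] mid [ 0.0519 -0.0014  0.073 ]
stStop [[-0.1292, 0.0287, 0.073], [-0.1291, -0.0314, 0.073]] mid [-0.1291 -0.0013  0.073 ]
mug 0.0
tumbler 0.0
scissors 0.027407407407407408
```

```bash
python3 -c "
from h import *
manip.job_done(); print(manip.read_time())"
```

```text
the job is handed in; nothing more can be done
the job is handed in; nothing more can be done
```

The whetstone is fitted on its stand and the job is handed in. The last reading before that was about 30 s of the 51 s allowed. I held the stone tilted and pushed its low end against the jaw. I then levelled it past the stop, slid it back until it touched the stop, and let go.

**Last checks, from pictures and forces:**
- **Flat and in line:** seen from above after release, both ends fit platform height. The stone measured 181 mm long against the true 180 mm. Its middle line is about 0.4 mm off the platform's at both ends.
- **Clamped:** the stone rests against the stop. The jaw can't be read directly. From the measured positions I estimate it is pushed back about 8 mm, and about 13–14 mm at most while pushing, well short of the 20.5 mm limit.
- **Bystanders:** the mug and tumbler look unchanged in the top view. About 3% of the pixels around the scissors changed. The arm never went near them, so I took that to be the arm's shadow, but I did not look into it further.

**Disagreements:**
- **First touch:** the 3.5 N contact stop fired with a force towards the jaw instead of away from it, so it probably was not the jaw. I set the push by force and position instead.
- **Arm give:** under load the arm ended about 4–5 mm short of the commanded positions, so I pushed on in 1 mm steps.

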